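# Put the medicines away after the home-care visit

### The job

Clear the medicines away: lay the three closed cartons flat in the blue tray as one neat stack, the largest at the bottom, the middle-sized on it and the smallest on top, each centred on the one below and squared up with it lengthwise, and stand the two brown bottles upright on the floor of the clear tub. Leave the cup and the opened empty carton where they are.

Things in the scene. Friction and masses are not known exactly. Their poses are not given: they have to be found in the camera images.
- carton_large_center (a point): The LARGEST of the three closed medicine cartons: white folding box with a blue-grey printed band near one end, 120 x 66 x 40 mm (own x = length, y = width, z = up), lying flat on the table. The point is the centre of the box, 20 mm above its underside. 0.12 kg or so.
- carton_medium_center (a point): The MIDDLE-SIZED closed medicine carton, same white print with band, 100 x 54 x 36 mm (own x = length, y = width, z = up), lying flat. The point is its centre, 18 mm above its underside. 0.09 kg or so.
- carton_small_center (a point): The SMALLEST closed medicine carton, same white print with band, 80 x 42 x 32 mm (own x = length, y = width, z = up), lying flat. The point is its centre, 16 mm above its underside. 0.06 kg or so.
- bottle_tall_center (a point): Tall brown glass medicine bottle with a white screw cap, standing upright: 116 mm high; round body 50 mm in diameter up to 85 mm above its foot, shoulder up to 99 mm, then cap 32 mm in diameter (cap from 95 to 116 mm). The point is on its axis half-way up, 58 mm above its foot; own z = up. 0.22 kg or so.
- bottle_short_center (a point): Short brown glass medicine bottle with a white screw cap, standing upright: 92 mm high; round body 42 mm in diameter up to 58 mm above its foot, shoulder up to 72 mm, then cap 28 mm in diameter (from 71 to 92 mm). The point is on its axis half-way up, 46 mm above its foot; own z = up. 0.12 kg or so.
- tray: Dark blue open tray, fixed to the table. Origin at the centre of its underside, on the table. Outside 170 mm along its own x and 240 mm along its own y (plus a small grip lip at each y end, to 260 mm); floor 4 mm thick, clear floor area 158 x 228 mm, rim 24 mm high above the table.
- tub: Clear see-through plastic tub with a pale rim, open on top, fixed to the table. Origin at the centre of its underside, on the table. Outside 160 mm along its own x and 220 mm along its own y (lip 172 x 256 mm with end grips), walls and floor 3 mm thick, 51 mm high above the table.
- cup_center (a point): Bystander: white ceramic cup without a handle, empty, 72 mm in diameter at the rim, 85 mm high, loose. The point is on its axis half-way up.
- open_carton_center (a point): Bystander: opened, empty white medicine carton, a shallow open box 100 x 64 x 34 mm (own x = length) with its end flaps folded out to 138 mm, loose. The point is its centre, 17 mm above the table.

How it is judged (in metres and radians):
At the end, for the whole second after the job is handed in: Cartons flat in the tray, largest under middle under smallest (heights within 6 mm, tilt under 7 deg), each centred within 15 mm of the one below and turned under 15 deg from it. Both bottles upright (under 7 deg) on the tub floor, inside its walls. All at rest (height (world z) of carton_large_center between 0.018 and 0.03 m and angle between each of carton_large_center, carton_medium_center, carton_small_center, bottle_tall_center, bottle_short_center's own z axis and vertical below 0.12 rad and height (world z) of carton_medium_center between 0.056 and 0.068 m and height (world z) of carton_small_center between 0.09 and 0.102 m and x of carton_large_center in the frame of tray between -0.075 and 0.075 m and y of carton_large_center in the frame of tray between -0.11 and 0.11 m and horizontal distance between carton_medium_center and carton_large_center below 0.015 m and angle between the x axis of carton_medium_center and the x axis of carton_large_center, either way round below 0.26 rad and horizontal distance between carton_small_center and carton_medium_center below 0.015 m and angle between the x axis of carton_small_center and the x axis of carton_medium_center, either way round below 0.26 rad and height (world z) of bottle_tall_center between 0.055 and 0.067 m and x of bottle_tall_center in the frame of tub between -0.055 and 0.055 m and y of bottle_tall_center in the frame of tub between -0.085 and 0.085 m and height (world z) of bottle_short_center between 0.043 and 0.055 m and x of bottle_short_center in the frame of tub between -0.059 and 0.059 m and y of bottle_short_center in the frame of tub between -0.089 and 0.089 m and linear speed of each of carton_large, carton_medium, carton_small, bottle_tall, bottle_short below 0.02 m/s); the robot touches nothing.
It fails at once if the cup is shifted by more than 30 mm (distance of cup_center from where it was at the start of the episode above 0.03 m).
It fails at once if the opened empty carton is shifted by more than 30 mm (distance of open_carton_center from where it was at the start of the episode above 0.03 m).
It also fails if it takes over 136 s, if anything falls off the work surface, if the arm or the gripper's body presses on something with over 40 N, if the wrist force passes 120 N, or if a joint passes its speed limit or range.

### The arm

A 6-joint arm with a two-finger parallel gripper is mounted at the origin on the work surface. World frame = base frame: x ahead of the robot, y to its left, z up, the work surface at z = 0. Lengths are in mm, angles in rad, forces in N, time in s.
With the tool pointing down it reaches from about 350 to 975 mm from the base axis. Payload 7.1 kg.
Tool frame: the origin (TCP) lies midway between the tips of the shut fingers; the grasp point (between the pads) lies 19 mm behind it (ctrl.tcp_to_grasp is the distance from the TCP to the grasp point, in mm); z points along the fingers, y is the line along which they close (so a half turn about z gives the same grasp; the last joint's range is limited). The gripper opens to 88 mm and grips with 3 to 60 N. Pads are 20 mm wide; open, the fingers measure 115 mm over their backs; the gripper's body (75 mm by 178 mm) begins 61 mm behind the grasp point.
Start: joints at [-1.353, 0.423, 1.63, -0, 1.089, -0.019], TCP at [146.64, -607.537, 222.675] pointing down, gripper open.
Joint ranges: [-3, 3], [-0.9, 2.11], [0.09, 2.58], [-1.31, 4.45], [0.11, 2.69], [-2.54, 2.54]. Speed limits (rad/s): [2.39, 2.39, 3.01, 3.14, 3.14, 3.14].

### API

Orientations are given as a rotation vector (axis times angle).
In Python, from workcell import get_obs, cams, ticket, boxes_of, ctrl gives the robot as it stands.
- The arm moves only by the shell command python3 -m creep 'ROWS' [OPENING]. ROWS is JSON, one flat list of numbers, 4 for each row, row after row: the shift along the world's x, y, z in m, then the turn about the world's z in rad. In form: [tx, ty, tz, spin, tx, ty, tz, spin, ...]. A call has 1 to 10 rows; each row is the pose to reach, as a shift and turn from the pose commanded when the call began; what a row does not reach only later rows make up. A row lasts 1/12 s, in which the tool goes at most 41.7 mm and 7.16 degrees, less where a joint would pass 70% of its speed; a pose out of reach is approached as far as the arm can. A call with a gripper value outside its range is refused whole. OPENING is the opening, from 0 (shut) to 1 (fully open), set as the call begins (- or left out, the last holds). The fingers move at their own pace and stop on an object; the grip force is fixed at half the most. Time passes only in rows, so rows that repeat a pose let the fingers close. It gives the time, the measured TCP pose, the force, the opening and the grip force at its end, in the units of the state.
- get_obs(): the state, without advancing time (a new reading comes with each control period).
- cams.get_image(name): name is "side" or "top"; returns (picture, depth): 480x640x3 uint8, red, green, blue; 480x640 float32, mm along the optical axis (not along the pixel's ray), 0 where there is no reading.
- cams.get_calibration(name): a dict with "mtx" (3x3 intrinsics, pixels), "D" ([k1, k2, p1, p2, k3] as OpenCV has them; the pictures are not rectified), "R" (3x3) and "t" (3): a world point X has camera coordinates R X + t. Camera axes: x right, y down, z forward; pixel columns grow to the right and rows downward; lengths in mm; the calibration is good to about 2 mm. A picture is of the moment at which its call begins. get_calibration takes no time and is no camera call.
- ticket.close_job(): hands the job in; it is judged then, once.
Trained networks look in the newest picture that a camera, given by its name, has taken for a name from the list of things; names that differ only in an ending like _2 or _b are one class to them, and where a whole thing is asked for, a point or a joint stands for the part that bears it (a point fixed in the world has none). Each returns a list of dicts, best first, with "score" (0 to 1); they miss things now and then, are a little off and sometimes report something else, mostly with a low value. They report only what shows in the picture. A call takes as long as a camera call.
- boxes_of(camera, target): "centre" ([column, row] in pixels, amid what is visible of it).
The state is a dict: "t": time; "qpos": joint angles; "qvel": joint speeds; "joint_torque": joint torques, N m; "ee_pos": TCP position; "orientation": TCP orientation; "ft_force": force on the tool from outside, world axes, zero at the start; "moment": the same for the moment, N m; "width": finger opening in mm; "grasp_force": force on a finger pad.
Only numpy, scipy, OpenCV 4.12 (cv2) and the standard library are available. Lean on these libraries where they do the work, as an engineer would, in place of code of your own. Each camera call takes 0.05 s, during which the arm holds its last target. There are 200 camera calls.

## Working session

There is one attempt and no reset: what is moved stays moved. The work goes in short steps, Python scripts to look and compute and a shell command to move; the robot and the scene stay as the last step left them, time stands still between calls to the robot, and variables do not carry over. Pictures are saved under pics/ and viewed, at most 14 in all, crops included, and the job is handed in when it is done.

```bash
ls; mkdir -p pics; python3 - <<'E'
from workcell import get_obs, cams, ctrl
import cv2, numpy as np
o=get_obs(); print(o)
for n in ("top","side"):
    p,d=cams.get_image(n); cv2.imwrite(f"pics/{n}0.png",p[:,:,::-1]); np.save(f"pics/{n}0.npy",d)
    print(n,cams.get_calibration(n))
E
```

```text
pics
{'t': 0.0, 'qpos': array([-1.35301669e+00,  4.23843930e-01,  1.63070327e+00, -5.67179294e-05,
        1.08861031e+00, -1.89818833e-02]), 'qvel': array([-0.00039648,  0.00041626, -0.00028248,  0.00114529,  0.00104189,
        0.00143607]), 'joint_torque': array([-2.10497703e-03, -5.44632375e+01, -2.73666698e+01,  6.40874240e-02,
        2.27860693e-02, -1.02345712e-04]), 'ee_pos': array([ 146.49473177, -607.00115168,  221.89456687]), 'orientation': array([-3.11805903e+00, -3.70893834e-01,  3.22279362e-04]), 'ft_force': array([-0.08190273, -0.83672836,  0.29114636]), 'moment': array([ 0.03989496,  0.04278682, -0.04335875]), 'grasp_force': 0.0, 'width': 87.96271999476001}
top {'mtx': array([[494.46420241,   0.        , 316.96882246],
       [  0.        , 494.46420241, 244.33072415],
       [  0.        ,   0.        ,   1.        ]]), 'D': array([-0.10454393,  0.        ,  0.        ,  0.        ,  0.        ]), 'R': array([[ 2.44581724e-02, -9.99700537e-01,  7.95956318e-04],
       [-9.96037449e-01, -2.44366371e-02, -8.55117019e-02],
       [ 8.55055448e-02,  1.29865765e-03, -9.96336848e-01]]), 't': array([ -10.54055404,  533.28685892, 1185.6590865 ])}
side {'mtx': array([[460.10653003,   0.        , 314.09341979],
       [  0.        , 460.10653003, 247.97334632],
       [  0.        ,   0.        ,   1.        ]]), 'D': array([0.02378686, 0.        , 0.        , 0.        , 0.        ]), 'R': array([[-0.81086234, -0.58515347, -0.0098833 ],
       [-0.32365317,  0.46243686, -0.82547003],
       [ 0.48759706, -0.6661438 , -0.56435941]]), 't': array([444.52946536, 220.26870552, 749.08102545])}
```

View pics/top0.png

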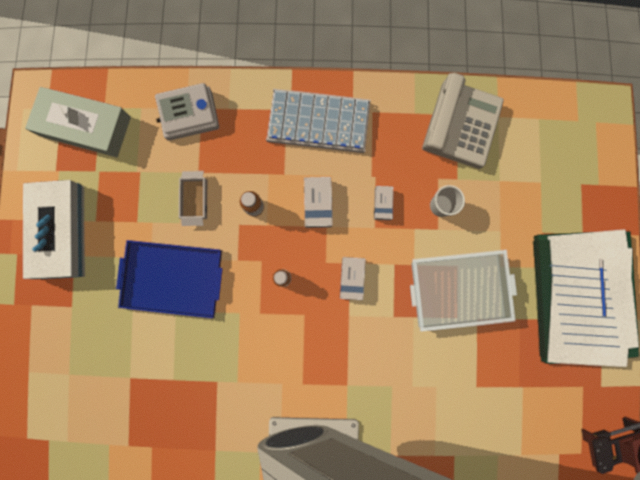

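View pics/side0.png

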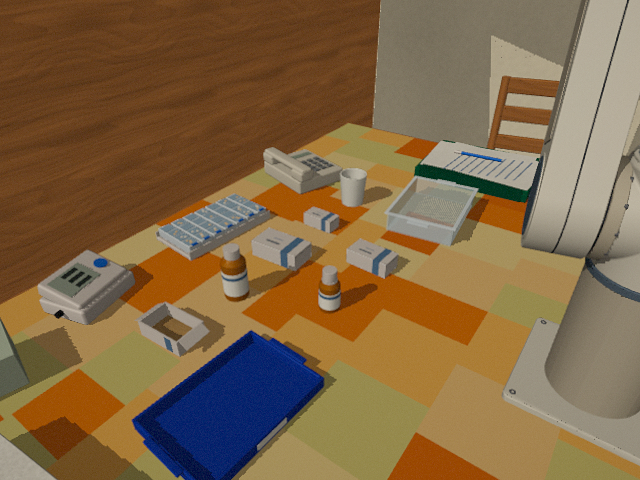

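The top view shows the large carton at (318,201), small at (384,203) and medium at (352,278). The tall bottle is at (251,202), the short one at (281,278), the tray at (170,279), the tub at (463,290), the cup at (447,201) and the open carton at (193,198). The side view agrees with this layout.

```bash
cat > h.py <<'E'
import numpy as np, cv2
from workcell import cams
V,U=np.mgrid[0:480,0:640]
def cloud(n,d):
    c=cams.get_calibration(n)
    r=cv2.undistortPoints(np.stack([U,V],-1).reshape(-1,1,2).astype(float),c["mtx"],c["D"]).reshape(480,640,2)
    P=np.dstack([r,np.ones((480,640))])*d[...,None]
    return (P-c["t"])@c["R"]        # world points, mm
def pix(n,X):
    c=cams.get_calibration(n)
    return cv2.projectPoints(np.array([X],float),cv2.Rodrigues(c["R"])[0],c["t"],c["mtx"],c["D"])[0].ravel()
def box(W,d,px,zlo,zhi,r=30):
    """rectangle of the points in a height band about a pixel: centre, sides, angle of long side, median z"""
    u,v=px; m=(d>0)&(abs(U-u)<r)&(abs(V-v)<r)&(W[...,2]>zlo)&(W[...,2]<zhi)
    k,l,st,ce=cv2.connectedComponentsWithStats(m.astype(np.uint8))
    i=1+np.argmax(st[1:,4]); p=W[l==i]
    (c,s,a)=cv2.minAreaRect(p[:,:2].astype(np.float32))
    if s[0]<s[1]: a+=90; s=s[::-1]
    a=(a+90)%180-90
    return np.round(c,1),np.round(s,1),"ang %.1f deg %.3f rad"%(a,np.radians(a)),"z %.1f"%np.median(p[:,2]),len(p)
E
python3 - <<'E'
from h import *
d=np.load("pics/top0.npy"); W=cloud("top",d)
print("table z",[np.round(W[v,u],1) for u,v in ((300,340),(230,200),(420,240))])
for n,p,lo,hi,r in (("L",(318,201),28,52,32),("M",(352,278),25,48,28),("S",(384,203),21,44,25),
  ("tallcap",(251,200),105,130,20),("shortcap",(281,278),82,105,20),("tray",(170,279),14,40,60),("trayfloor",(170,279),-3,10,45),("tubrim",(463,290),40,65,60),("cup",(447,201),70,100,30),("open",(193,198),20,50,30)):
    try: print(n,*box(W,d,p,lo,hi,r))
    except Exception as e: print(n,e)
E
```

```text
table z [array([297.9,  38.6,  -2.6]), array([641.9, 224.2,   1.1]), array([ 552.8, -255.6,   -2.1])]
L [637.    3.9] [121.2  65.6] ang 1.6 deg 0.029 rad z 40.6 1346
M [452.6 -83.8] [100.5  54.5] ang -2.6 deg -0.045 rad z 36.4 949
S [ 641. -158.] [81.6 43.4] ang -1.2 deg -0.020 rad z 32.4 589
tallcap [626.  161.7] [31.5 31. ] ang 14.3 deg 0.250 rad z 116.4 166
shortcap [449.1  85.4] [25.3 23.2] ang 1.9 deg 0.033 rad z 92.1 108
tray [440.6 365.2] [262.3 170.5] ang 86.0 deg 1.502 rad z 24.4 1206
trayfloor [441.  367.4] [226.3 158.8] ang 86.1 deg 1.502 rad z 4.4 5477
tubrim [ 429.7 -351.5] [257.4 172.6] ang -83.1 deg -1.451 rad z 50.6 1556
cup [ 641.9 -307.1] [71.  69.2] ang -25.8 deg -0.451 rad z 83.4 256
open [640.9 314.1] [136.7  64.7] ang 2.5 deg 0.044 rad z 31.0 612
```

```bash
python3 -m creep '[0.015,0.018,0,-0.02, 0.04,0.049,0,-0.06, 0.065,0.08,0,-0.1, 0.09,0.111,0,-0.14, 0.115,0.142,0,-0.18, 0.14,0.173,0,-0.209, 0.165,0.204,0,-0.209, 0.19,0.235,0,-0.209, 0.215,0.266,0,-0.209, 0.24,0.297,0,-0.209]' 1
```

```text
t: 0.93
ee_pos: [387.3, -308.7, 222.6]
orientation: [-3.141, -0.043, 0.0]
ft_force: [0.8, -0.6, -1.0]
width: 87.8
grasp_force: 0.0
```

```bash
python3 -m creep '[0.025,0.031,0,0, 0.05,0.062,0,0, 0.075,0.093,0,0, 0.1,0.124,0,0, 0.125,0.155,0,0, 0.15,0.186,0,0, 0.175,0.217,0,0, 0.2,0.248,0,0, 0.225,0.279,0,0, 0.24,0.3,-0.01,0]'
```

```text
t: 1.77
ee_pos: [629.7, -7.6, 214.1]
orientation: [-3.141, -0.046, -0.006]
ft_force: [1.4, -0.7, -0.2]
width: 87.6
grasp_force: 0.0
```

```bash
python3 -m creep '[0.01,0.014,-0.01,0, 0.01,0.014,-0.04,0, 0.01,0.014,-0.07,0, 0.01,0.014,-0.1,0, 0.01,0.014,-0.13,0, 0.01,0.014,-0.155,0, 0.01,0.014,-0.175,0, 0.01,0.014,-0.19,0, 0.01,0.014,-0.2,0, 0.01,0.014,-0.205,0]' && python3 -m creep '[0,0,0,0, 0,0,0,0, 0,0,0,0, 0,0,0,0, 0,0,0,0, 0,0,0,0]' 0.5
```

```text
t: 2.6
ee_pos: [636.0, 3.5, 6.2]
orientation: [-3.141, -0.044, 0.003]
ft_force: [0.6, -0.6, -0.1]
width: 87.8
grasp_force: 0.0
t: 3.1
ee_pos: [637.6, 3.5, 9.0]
orientation: [3.141, 0.044, 0.003]
ft_force: [-0.6, 0.1, 5.9]
width: 66.3
grasp_force: 29.9
```

```bash
python3 -m creep '[0,0,0.01,0, 0,0,0.03,0, 0,0,0.06,0, 0,0,0.09,0, 0,0,0.12,0, -0.005,0.009,0.14,0, -0.016,0.03,0.15,-0.01, -0.03,0.056,0.15,-0.03, -0.046,0.085,0.15,-0.05, -0.062,0.115,0.15,-0.07]' && python3 -m creep '[-0.016,0.03,0,-0.01, -0.032,0.06,0,-0.02, -0.048,0.09,0,-0.028, -0.064,0.12,0,-0.028, -0.08,0.15,0,-0.028, -0.096,0.18,0,-0.028, -0.111,0.206,0,-0.028, -0.122,0.228,0,-0.028, -0.13,0.241,0,-0.028, -0.134,0.248,0,-0.028]'
```

```text
t: 3.93
ee_pos: [573.8, 119.1, 158.6]
orientation: [-3.141, 0.07, -0.001]
ft_force: [0.5, -0.9, -1.1]
width: 66.2
grasp_force: 29.9
t: 4.77
ee_pos: [439.2, 368.0, 158.1]
orientation: [-3.14, 0.107, 0.0]
ft_force: [0.1, -0.9, -1.2]
width: 66.2
grasp_force: 29.9
```

```bash
python3 -m creep '[0,0,-0.01,0, 0,0,-0.03,0, 0,0,-0.06,0, 0,0,-0.085,0, 0,0,-0.105,0, 0,0,-0.12,0, 0,0,-0.13,0, 0,0,-0.137,0, 0,0,-0.142,0, 0,0,-0.145,0]' && python3 -m creep '[0,0,0,0, 0,0,0,0]'
```

```text
t: 5.6
ee_pos: [440.9, 366.1, 12.8]
orientation: [3.139, -0.111, -0.0]
ft_force: [-8.1, -9.7, 40.5]
width: 65.6
grasp_force: 30.0
t: 5.77
ee_pos: [441.2, 366.8, 13.4]
orientation: [-3.139, 0.11, -0.002]
ft_force: [-0.5, 0.2, -1.8]
width: 65.9
grasp_force: 29.9
```

```bash
python3 -m creep '[0,0,0,0, 0,0,0,0, 0,0,0,0, 0,0,0.01,0, 0,0,0.03,0, 0,0,0.06,0, 0,0,0.09,0, 0,0,0.12,0, 0,-0.01,0.145,0, 0,-0.035,0.15,0]' 1 && python3 -m creep '[0.001,-0.035,0,0.01, 0.002,-0.075,0,0.024, 0.003,-0.115,0,0.024, 0.004,-0.155,0,0.024, 0.006,-0.195,0,0.024, 0.008,-0.235,0,0.024, 0.009,-0.275,0,0.024, 0.01,-0.315,0,0.024, 0.011,-0.355,0,0.024, 0.012,-0.39,0,0.024]' && python3 - <<'E'
from h import *
p,d=cams.get_image("top"); np.save("pics/t1.npy",d); W=cloud("top",d)
print("L",*box(W,d,(170,279),32,56,45))
E
```

```text
t: 6.6
ee_pos: [443.3, 334.8, 168.2]
orientation: [-3.133, 0.107, -0.012]
ft_force: [0.5, 0.5, 0.4]
width: 87.4
grasp_force: 0.0
t: 7.43
ee_pos: [452.4, -60.8, 163.6]
orientation: [3.14, -0.073, 0.002]
ft_force: [1.6, -0.6, 0.0]
width: 87.8
grasp_force: 0.0
L [442.  366.5] [119.4  69.2] ang -2.6 deg -0.046 rad z 44.5 1396
```

```bash
python3 -m creep '[0,-0.018,-0.005,0, 0,-0.025,-0.025,0, 0,-0.025,-0.05,0, 0,-0.025,-0.08,0, 0,-0.025,-0.105,0, 0,-0.025,-0.125,0, 0,-0.025,-0.14,0, 0,-0.025,-0.15,0, 0,-0.025,-0.154,0, 0,-0.025,-0.156,0]' && python3 -m creep '[0,0,0,0, 0,0,0,0, 0,0,0,0, 0,0,0,0, 0,0,0,0, 0,0,0,0, 0,0,0,0]' 0.4
```

```text
t: 8.32
ee_pos: [452.7, -83.5, 6.7]
orientation: [-3.141, 0.073, 0.0]
ft_force: [-0.0, -0.4, -0.6]
width: 88.2
grasp_force: 0.0
t: 8.9
ee_pos: [452.9, -83.6, 7.1]
orientation: [3.141, -0.072, 0.001]
ft_force: [-1.1, -0.7, 6.0]
width: 54.0
grasp_force: 30.0
```

```bash
python3 -m creep '[0,0,0.01,0, 0,0,0.03,0, 0,0,0.06,0, 0,0,0.09,0, 0,0,0.12,0, 0,0.01,0.14,0, -0.001,0.03,0.15,0, -0.002,0.06,0.15,-0.005, -0.003,0.095,0.15,-0.01, -0.003,0.13,0.15,-0.015]' && python3 -m creep '[-0.001,0.035,0,0, -0.002,0.07,0,0, -0.003,0.105,0,0, -0.004,0.14,0,0, -0.005,0.175,0,0, -0.006,0.21,0,0, -0.007,0.245,0,0, -0.007,0.275,0,0, -0.007,0.298,0,0, -0.007,0.312,0,0]' && python3 -m creep '[0,0.007,-0.005,0, 0,0.009,-0.02,0, 0,0.009,-0.04,0, 0,0.009,-0.06,0, 0,0.009,-0.078,0, 0,0.009,-0.09,0, 0,0.009,-0.097,0, 0,0.009,-0.1,0, 0,0.009,-0.102,0, 0,0.009,-0.102,0]'
```

```text
t: 9.73
ee_pos: [449.2, 47.5, 157.7]
orientation: [-3.14, 0.099, -0.001]
ft_force: [1.2, 0.2, -0.6]
width: 53.9
grasp_force: 30.0
t: 10.57
ee_pos: [442.3, 360.9, 157.2]
orientation: [-3.14, 0.093, -0.001]
ft_force: [0.3, -0.7, -0.1]
width: 53.8
grasp_force: 30.0
t: 11.4
ee_pos: [443.0, 367.4, 55.0]
orientation: [-3.14, 0.097, -0.001]
ft_force: [-0.5, 0.6, -0.2]
width: 54.0
grasp_force: 30.0
```

```bash
python3 -m creep '[0,0,-0.001,0, 0,0,-0.002,0, 0,0,-0.003,0, 0,0,-0.004,0, 0,0,-0.004,0]'
```

```text
t: 11.82
ee_pos: [442.9, 367.7, 51.1]
orientation: [-3.14, 0.096, -0.001]
ft_force: [-0.2, -0.5, 2.0]
width: 53.9
grasp_force: 30.0
```

```bash
python3 -m creep '[0,0,0,0, 0,0,0,0, 0,0,0,0, 0,0,0.01,0, 0,0,0.03,0, 0,0,0.06,0, 0,0,0.09,0, 0,0,0.115,0, 0.003,-0.008,0.13,0, 0.01,-0.026,0.13,0]' 1 && python3 -m creep '[0.013,-0.035,0,0.01, 0.026,-0.07,0,0.02, 0.039,-0.105,0,0.03, 0.052,-0.14,0,0.04, 0.065,-0.175,0,0.04, 0.078,-0.21,0,0.04, 0.091,-0.245,0,0.04, 0.104,-0.28,0,0.04, 0.117,-0.315,0,0.04, 0.13,-0.35,0,0.04]' && python3 -m creep '[0.013,-0.035,0,0, 0.026,-0.07,0,0, 0.039,-0.105,0,0, 0.05,-0.13,0,0, 0.056,-0.143,0,0, 0.058,-0.149,-0.01,0, 0.058,-0.149,-0.03,0, 0.058,-0.149,-0.06,0]' && python3 - <<'E'
from h import *
p,d=cams.get_image("top"); np.save("pics/t2.npy",d); W=cloud("top",d)
print("M",*box(W,d,(170,279),66,90,45));print("L",*box(W,d,(170,279),32,90,45))
E
```

```text
t: 12.65
ee_pos: [454.3, 343.9, 185.4]
orientation: [-3.135, 0.093, -0.009]
ft_force: [0.7, -0.1, 0.2]
width: 88.0
grasp_force: 0.0
t: 13.48
ee_pos: [583.0, -10.4, 181.5]
orientation: [-3.141, 0.033, -0.001]
ft_force: [0.6, 0.4, -0.1]
width: 88.1
grasp_force: 0.0
t: 14.15
ee_pos: [642.0, -157.3, 122.1]
orientation: [3.141, -0.033, 0.007]
ft_force: [-0.5, -0.6, -0.3]
width: 87.6
grasp_force: 0.0
M [443.3 366.7] [99.7 56.8] ang -3.0 deg -0.051 rad z 80.4 1018
L [441.9 365.5] [119.4  68.2] ang -2.5 deg -0.043 rad z 78.7 1518
```

```bash
python3 -m creep '[0,0,-0.025,0, 0,0,-0.05,0, 0,0,-0.075,0, 0,0,-0.093,0, 0,0,-0.105,0, 0,0,-0.112,0, 0,0,-0.115,0, 0,0,-0.115,0]' && python3 -m creep '[0,0,0,0, 0,0,0,0, 0,0,0,0, 0,0,0,0, 0,0,0,0, 0,0,0,0, 0,0,0,0, 0,0,0,0]' 0.3
```

```text
t: 14.87
ee_pos: [640.7, -157.1, 5.8]
orientation: [-3.141, 0.033, 0.0]
ft_force: [0.3, -0.5, 0.2]
width: 87.9
grasp_force: 0.0
t: 15.53
ee_pos: [640.7, -157.6, 5.8]
orientation: [3.141, -0.033, 0.0]
ft_force: [0.3, 0.4, 1.1]
width: 41.7
grasp_force: 30.0
```

```bash
python3 -m creep '[0,0,0.01,0, 0,0,0.03,0, 0,0,0.06,0, 0,0,0.09,0, 0,0,0.12,0, -0.003,0.008,0.14,0, -0.01,0.026,0.155,0, -0.02,0.053,0.16,-0.01, -0.032,0.085,0.16,-0.02, -0.045,0.12,0.16,-0.032]' && python3 -m creep '[-0.013,0.035,0,0, -0.026,0.07,0,0, -0.039,0.105,0,0, -0.052,0.14,0,0, -0.066,0.175,0,0, -0.079,0.21,0,0, -0.092,0.245,0,0, -0.105,0.28,0,0, -0.118,0.315,0,0, -0.13,0.345,0,0]' && python3 -m creep '[-0.01,0.025,0,0, -0.018,0.045,0,0, -0.022,0.057,-0.005,0, -0.023,0.06,-0.02,0, -0.023,0.06,-0.04,0, -0.023,0.06,-0.055,0, -0.023,0.06,-0.066,0, -0.023,0.06,-0.073,0, -0.023,0.06,-0.076,0, -0.023,0.06,-0.076,0]' && python3 -m creep '[0,0,-0.001,0, 0,0,-0.002,0, 0,0,-0.003,0, 0,0,-0.003,0]'
```

```text
t: 16.37
ee_pos: [595.6, -37.1, 167.1]
orientation: [3.14, -0.087, 0.003]
ft_force: [0.0, 2.0, -1.7]
width: 42.1
grasp_force: 30.0
t: 17.2
ee_pos: [464.6, 309.6, 166.4]
orientation: [-3.14, 0.083, -0.001]
ft_force: [0.4, -1.1, -0.6]
width: 41.7
grasp_force: 30.0
t: 18.03
ee_pos: [442.7, 367.1, 89.3]
orientation: [3.14, -0.084, -0.001]
ft_force: [0.6, -0.1, -0.6]
width: 42.1
grasp_force: 30.0
t: 18.37
ee_pos: [442.8, 367.6, 87.0]
orientation: [-3.14, 0.084, -0.001]
ft_force: [-0.5, 0.1, 0.3]
width: 42.0
grasp_force: 30.0
```

```bash
python3 -m creep '[0,0,-0.001,0, 0,0,-0.001,0]' && python3 -m creep '[0,0,0,0, 0,0,0,0, 0,0,0,0, 0,0,0.01,0, 0,0,0.03,0, 0,0,0.06,0, 0,0,0.09,0, 0,0,0.12,0, 0,-0.02,0.12,0, 0,-0.05,0.12,0]' 1 && python3 -m creep '[0,-0.035,0,0, 0,-0.07,0,0, 0,-0.105,0,0, 0,-0.14,0,0, 0,-0.175,0,0, 0,-0.2,0,0, 0,-0.21,0,0]' && python3 - <<'E'
from h import *
p,d=cams.get_image("top"); np.save("pics/t3.npy",d); W=cloud("top",d); cv2.imwrite("pics/t3.png",p[:,:,::-1])
print("S",*box(W,d,(170,279),100,122,45));print("M",*box(W,d,(170,279),66,122,45));print("L",*box(W,d,(170,279),32,122,45))
print("tallcap",*box(W,d,(251,200),105,130,20))
E
```

```text
t: 18.53
ee_pos: [442.7, 367.5, 85.8]
orientation: [-3.14, 0.083, -0.0]
ft_force: [1.1, 0.1, -0.5]
width: 41.9
grasp_force: 30.0
t: 19.37
ee_pos: [444.2, 319.6, 209.0]
orientation: [-3.136, 0.08, -0.008]
ft_force: [0.8, -0.6, -0.9]
width: 87.8
grasp_force: 0.0
t: 19.95
ee_pos: [442.3, 104.9, 206.4]
orientation: [3.14, -0.087, 0.001]
ft_force: [0.2, -0.2, 0.1]
width: 87.7
grasp_force: 0.0
S [443.4 367.6] [78.9 44.2] ang -3.8 deg -0.066 rad z 112.2 669
M [443.3 366.6] [99.6 55.5] ang -4.2 deg -0.073 rad z 110.1 1097
L [441.8 365.5] [119.1  68.2] ang -2.4 deg -0.041 rad z 82.5 1601
tallcap [626.  161.8] [31.1 30.5] ang -70.1 deg -1.223 rad z 116.5 164
```

View pics/t3.png

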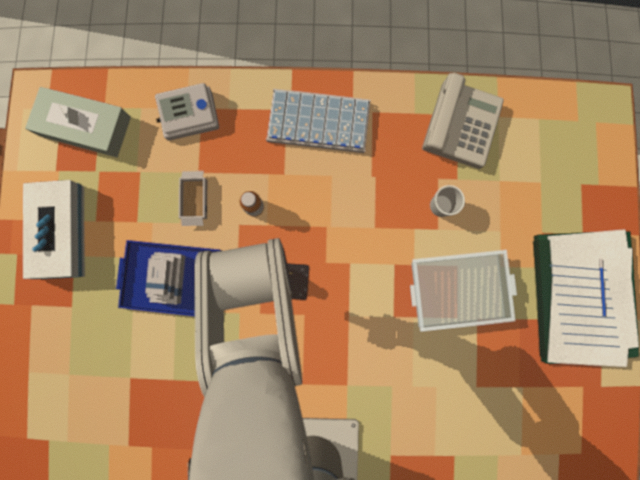

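The top view shows the stack neat in the tray at about (165,278). The tall bottle, cup, open carton and tub haven't moved. Next is the short bottle.

```bash
python3 -m creep '[0.006,-0.021,-0.01,0, 0.006,-0.021,-0.04,0, 0.006,-0.021,-0.07,0, 0.006,-0.021,-0.1,0, 0.006,-0.021,-0.125,0, 0.006,-0.021,-0.15,0, 0.006,-0.021,-0.168,0, 0.006,-0.021,-0.178,0, 0.006,-0.021,-0.183,0, 0.006,-0.021,-0.183,0]' && python3 -m creep '[0,0,0,0, 0,0,0,0, 0,0,0,0, 0,0,0,0, 0,0,0,0, 0,0,0,0, 0,0,0,0, 0,0,0,0]' 0.3
```

```text
t: 20.83
ee_pos: [448.6, 87.1, 22.2]
orientation: [3.14, -0.083, -0.001]
ft_force: [0.6, -0.1, -0.5]
width: 88.0
grasp_force: 0.0
t: 21.5
ee_pos: [448.7, 86.4, 22.9]
orientation: [3.14, -0.084, 0.0]
ft_force: [-1.0, -0.5, 2.9]
width: 41.2
grasp_force: 30.0
```

```bash
python3 -m creep '[0,0,0.008,0, 0,0,0.025,0, 0,0,0.05,0, 0,0,0.08,0, 0,-0.004,0.105,0.01, -0.001,-0.014,0.12,0.03, -0.002,-0.032,0.125,0.06, -0.003,-0.056,0.125,0.09, -0.004,-0.085,0.125,0.13, -0.006,-0.115,0.125,0.173]' && python3 -m creep '[-0.002,-0.032,0,0, -0.004,-0.064,0,0, -0.006,-0.096,0,0, -0.008,-0.128,0,0, -0.01,-0.16,0,0, -0.012,-0.19,0,0, -0.014,-0.22,0,0, -0.016,-0.246,0,0, -0.017,-0.264,0,0, -0.018,-0.274,0,0]' && python3 -m creep '[0,-0.004,-0.005,0, 0,-0.004,-0.02,0, 0,-0.004,-0.04,0, 0,-0.004,-0.06,0, 0,-0.004,-0.08,0, 0,-0.004,-0.095,0, 0,-0.004,-0.106,0, 0,-0.004,-0.113,0, 0,-0.004,-0.117,0, 0,-0.004,-0.118,0]'
```

```text
t: 22.33
ee_pos: [442.5, -29.3, 148.4]
orientation: [3.136, 0.193, 0.001]
ft_force: [0.6, 0.2, -2.6]
width: 41.8
grasp_force: 30.0
t: 23.17
ee_pos: [424.3, -304.5, 148.0]
orientation: [3.136, 0.185, 0.0]
ft_force: [0.4, -0.3, -1.3]
width: 41.3
grasp_force: 30.0
t: 24.0
ee_pos: [424.6, -306.1, 29.3]
orientation: [-3.135, -0.189, 0.001]
ft_force: [-0.5, 0.6, -1.0]
width: 41.6
grasp_force: 30.0
```

```bash
python3 -m creep '[0,0,-0.001,0, 0,0,-0.002,0, 0,0,-0.003,0, 0,0,-0.003,0]'
```

```text
t: 24.33
ee_pos: [424.8, -306.7, 27.0]
orientation: [3.135, 0.188, 0.001]
ft_force: [-0.1, 0.2, -1.2]
width: 41.5
grasp_force: 30.0
```

```bash
python3 -m creep '[0,0,-0.0007,0, 0,0,-0.0014,0, 0,0,-0.0014,0]'
```

```text
t: 24.58
ee_pos: [424.8, -306.7, 25.9]
orientation: [3.136, 0.188, 0.001]
ft_force: [-0.5, 0.3, 4.8]
width: 41.5
grasp_force: 30.0
```

```bash
python3 -m creep '[0,0,0,0, 0,0,0,0, 0,0,0,0, 0,0,0.005,0, 0,0,0.02,0, 0,0,0.05,0, 0,0,0.08,0, 0,0,0.115,0, 0,0,0.15,0, 0.004,0.01,0.17,0]' 0.72 && python3 -m creep '[0.014,0.033,0,0, 0.028,0.066,0,0, 0.042,0.099,0,0, 0.056,0.132,0,0, 0.07,0.165,0,0, 0.084,0.198,0,0, 0.098,0.231,0,0, 0.112,0.264,0,0, 0.126,0.297,0,0, 0.14,0.33,0,0]' 1 && python3 -m creep '[0.014,0.033,0,0, 0.028,0.066,0,0, 0.042,0.095,0,0, 0.05,0.115,0,0, 0.055,0.125,0,0, 0.057,0.129,0,0, 0.057,0.129,0,0]' && python3 - <<'E'
from h import *
p,d=cams.get_image("top"); W=cloud("top",d); cv2.imwrite("pics/t4.png",p[200:400,360:600,::-1].repeat(2,0).repeat(2,1))
print("shortcap",*box(W,d,pix("top",(424.7,-306.7,95)),83,110,20))
p,d=cams.get_image("side"); cv2.imwrite("pics/s4.png",p[:,:,::-1])
E
```

```text
t: 25.42
ee_pos: [429.6, -298.2, 199.3]
orientation: [3.133, 0.186, 0.006]
ft_force: [1.1, -0.4, -0.1]
width: 63.4
grasp_force: 0.0
t: 26.25
ee_pos: [568.9, 35.3, 195.7]
orientation: [3.136, 0.188, 0.0]
ft_force: [0.7, -0.3, 0.1]
width: 88.0
grasp_force: 0.0
t: 26.83
ee_pos: [625.5, 162.6, 195.2]
orientation: [3.136, 0.189, -0.001]
ft_force: [0.7, -1.5, -0.2]
width: 87.6
grasp_force: 0.0
shortcap [ 425.9 -304.8] [27.4 25.3] ang -89.4 deg -1.561 rad z 94.9 125
```

View pics/s4.png

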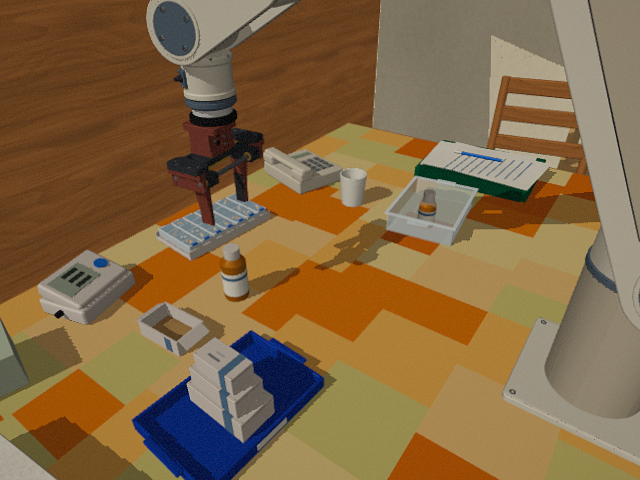

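The side view shows the stack squared up in the tray around (230,390). The short bottle stands in the tub at (428,205), and the tall bottle at (234,273) is next.

```bash
python3 -m creep '[0,0,-0.01,0, 0,0,-0.03,0, 0,0,-0.06,0, 0,0,-0.085,0, 0,0,-0.11,0, 0,0,-0.128,0, 0,0,-0.139,0, 0,0,-0.144,0, 0,0,-0.145,0]' && python3 -m creep '[0,0,0,0, 0,0,0,0, 0,0,0,0, 0,0,0,0, 0,0,0,0, 0,0,0,0, 0,0,0,0, 0,0,0,0]' 0.4
```

```text
t: 27.68
ee_pos: [625.1, 161.7, 49.3]
orientation: [3.136, 0.187, -0.002]
ft_force: [-0.2, -0.8, 0.3]
width: 87.8
grasp_force: 0.0
t: 28.35
ee_pos: [625.9, 162.6, 50.7]
orientation: [-3.136, -0.188, -0.001]
ft_force: [0.0, 1.3, 3.6]
width: 49.4
grasp_force: 30.0
```

```bash
python3 -m creep '[0,0,0.008,0, 0,0,0.025,0, 0,0,0.05,0, 0,0,0.08,0, 0,0,0.11,0, -0.001,-0.004,0.13,0, -0.005,-0.015,0.14,0, -0.011,-0.033,0.14,0, -0.02,-0.058,0.14,0, -0.03,-0.088,0.14,0]' && python3 -m creep '[-0.011,-0.032,0,0, -0.022,-0.064,0,0, -0.033,-0.096,0,0, -0.044,-0.128,0,0, -0.055,-0.16,0,0, -0.066,-0.192,0,0, -0.077,-0.224,0,0, -0.088,-0.256,0,0, -0.099,-0.288,0,0, -0.11,-0.32,0,0]' && python3 -m creep '[-0.011,-0.032,0,0, -0.022,-0.064,0,0, -0.033,-0.095,0,0, -0.041,-0.12,0,0, -0.047,-0.138,0,0, -0.05,-0.147,0,0, -0.05,-0.15,-0.005,0, -0.05,-0.15,-0.02,0, -0.05,-0.15,-0.04,0, -0.05,-0.15,-0.06,0]' && python3 -m creep '[0,0,-0.02,0, 0,0,-0.038,0, 0,0,-0.052,0, 0,0,-0.062,0, 0,0,-0.069,0, 0,0,-0.073,0, 0,0,-0.075,0, 0,0,-0.075,0]'
```

```text
t: 29.18
ee_pos: [594.5, 73.8, 189.8]
orientation: [-3.136, -0.19, 0.001]
ft_force: [-0.5, -0.4, -1.1]
width: 49.5
grasp_force: 30.0
t: 30.02
ee_pos: [483.5, -246.9, 189.6]
orientation: [-3.135, -0.188, 0.003]
ft_force: [-0.7, 0.1, -2.4]
width: 49.5
grasp_force: 30.0
t: 30.85
ee_pos: [435.7, -394.5, 129.4]
orientation: [-3.136, -0.189, -0.0]
ft_force: [-0.2, 0.0, -1.6]
width: 49.6
grasp_force: 30.0
t: 31.52
ee_pos: [435.9, -395.5, 55.4]
orientation: [3.136, 0.188, 0.0]
ft_force: [0.4, -0.6, -1.9]
width: 49.5
grasp_force: 30.0
```

Pick was at 50.7, so contact should come near 53.5.

```bash
python3 -m creep '[0,0,-0.0006,0, 0,0,-0.0012,0, 0,0,-0.0018,0, 0,0,-0.0018,0]'
```

```text
t: 31.85
ee_pos: [435.8, -395.7, 53.8]
orientation: [3.136, 0.188, 0.001]
ft_force: [-0.9, -0.2, -1.8]
width: 49.4
grasp_force: 30.0
```

```bash
python3 -m creep '[0,0,-0.0006,0, 0,0,-0.0006,0, 0,0,-0.0006,0]'
```

```text
t: 32.1
ee_pos: [435.8, -395.7, 53.7]
orientation: [3.136, 0.188, 0.001]
ft_force: [-1.1, 1.6, 6.5]
width: 49.5
grasp_force: 30.0
```

```bash
python3 -m creep '[0,0,0,0, 0,0,0,0, 0,0,0,0, 0,0,0.005,0, 0,0,0.02,0, 0,0,0.045,0, 0,0,0.08,0, 0,0,0.115,0, 0,0,0.15,0, 0,0,0.18,0]' 0.78 && python3 -m creep '[-0.02,-0.01,0,0, -0.05,-0.03,0,0, -0.08,-0.05,0,0, -0.11,-0.07,0,0, -0.14,-0.09,0,0, -0.17,-0.11,0,0, -0.19,-0.13,0,0, -0.2,-0.14,0,0, -0.2,-0.14,0,0]' && python3 - <<'E'
from h import *
p,d=cams.get_image("top"); W=cloud("top",d); cv2.imwrite("pics/t5.png",p[:,:,::-1])
print("shortcap",*box(W,d,pix("top",(424.7,-306.7,95)),83,110,20))
print("tallcap",*box(W,d,pix("top",(436,-396,119)),107,130,20))
for n,lo in (("S",100),("M",66),("L",32)): print(n,*box(W,d,(170,279),lo,122,45))
print("cup",*box(W,d,(447,201),70,100,30)); print("open",*box(W,d,(193,198),20,50,30))
p,d=cams.get_image("side"); cv2.imwrite("pics/s5.png",p[:,:,::-1])
E
```

```text
t: 32.93
ee_pos: [435.8, -395.7, 235.6]
orientation: [3.135, 0.188, 0.002]
ft_force: [0.5, -0.3, -0.8]
width: 68.4
grasp_force: 0.0
t: 33.68
ee_pos: [233.8, -537.3, 233.1]
orientation: [3.135, 0.183, -0.0]
ft_force: [0.1, 0.8, 0.1]
width: 68.5
grasp_force: 0.0
shortcap [ 425.9 -304.6] [26.5 25.3] ang -88.3 deg -1.541 rad z 95.4 127
tallcap [ 436.8 -394.7] [33.9 29.6] ang -88.7 deg -1.548 rad z 118.5 181
S [443.3 366.8] [79.1 43.5] ang -3.7 deg -0.064 rad z 112.3 670
M [443.2 367. ] [99.9 55. ] ang -4.9 deg -0.086 rad z 110.2 1087
L [441.9 365.6] [119.3  68.1] ang -2.9 deg -0.051 rad z 82.9 1585
cup [ 641.7 -307.1] [70.3 69.8] ang -89.0 deg -1.553 rad z 83.9 252
open [641.3 313.9] [136.5  64.7] ang 2.5 deg 0.044 rad z 31.4 613
```

View pics/s5.png

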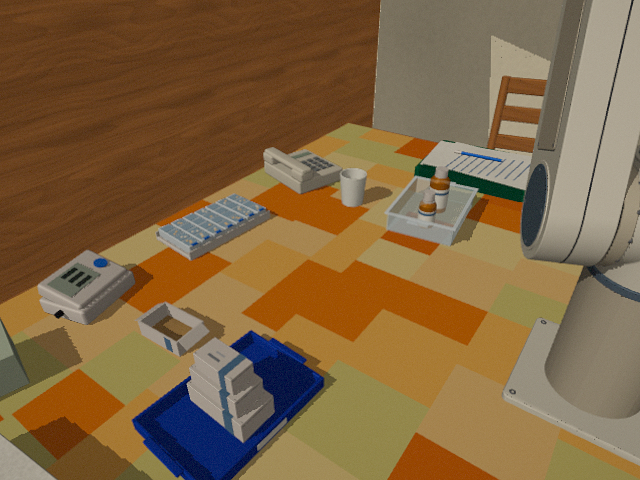

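The side view shows both bottles upright in the tub at about (428,205) and (440,187), and the stack in the tray at (230,390). The cup (353,187) and open carton (173,328) haven't moved. The measured heights and offsets are all within limits.

```bash
python3 -c "
from workcell import ticket
print(ticket.close_job())"
```

```text
the job is handed in; nothing more can be done
None
```

The job is handed in at about 34 s: the cartons are stacked flat in the tray (large, middle, small), both bottles stand upright in the tub, and the cup and open carton have not moved; the hand-in returned no verdict.

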